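# Dock the repaired round speaker with its charging port to the contact head

### The arm

A 6-joint arm with a two-finger parallel gripper is mounted at the origin on a cart in front of the work surface, level with it; the furniture and walls round the work are solid. World frame = base frame: x ahead of the robot, y to its left, z up, the work surface at z = 0. Lengths are in m, angles in rad, forces in N, time in s.
With the tool pointing down it reaches from about 0.325 to 0.775 m from the base axis. Payload 5.5 kg.
Tool frame: the origin (TCP) lies at the very end of the fingers, on their centre line; the grasp point (between the pads) lies 19 mm behind it (arm.tcp_to_grasp is the distance from the TCP to the grasp point, in m); z points along the fingers, y is the line along which they close (so a half turn about z gives the same grasp; the last joint's range is limited). The gripper opens to 85 mm and grips with 20 to 120 N. Pads are 22 mm wide; open, the fingers measure 114 mm over their backs; the gripper's body (76 mm by 85 mm) begins 54 mm behind the grasp point. The pads swing forward as they close: fully open they stand 13 mm farther back than shut.
Start: joints at [1.135, 0.091, 1.231, -0, 1.82, -0.057], TCP at [0.222, 0.557, 0.231] pointing down, gripper open.
Joint ranges: [-2.87, 2.87], [-0.86, 2.18], [0.17, 2.46], [-1.51, 4.65], [0.06, 2.69], [-2.65, 2.65]. Speed limits (rad/s): [2.57, 2.57, 3.01, 3.14, 3.14, 3.14].

### API

Orientations are given as a rotation vector (axis times angle).
In Python, from workcell import arm, eyes gives the robot as it stands.
- The arm moves only by the tool hand_motion, called by a JSON object that holds its "fn" and its "kwargs", one argument or row to a line. Schema: {"type":"object","properties":{"ticks":{"type":"array","items":{"type":"array","items":{"type":"number"},"minItems":7,"maxItems":7},"minItems":1,"maxItems":10},"only":{"type":"string"},"quiet":{"type":"boolean"},"lines":{"type":"string"}},"required":["ticks"],"additionalProperties":false}. ticks is a list of rows, 1 to 10 of them, each of 7 numbers: dx, dy, dz in m, then a rotation vector rx, ry, rz in rad, then the finger opening in m; each row shifts and turns the commanded pose from where the row before left it, along the tool's axes as they then stand; what a row does not reach is not made up. A row lasts 1/10 s, in which the tool goes at most 0.05 m and 0.15 rad, less where a joint would pass 70% of its speed; a pose out of reach is approached as far as the arm can. The fingers move at their own pace and stop on an object; the grip force is fixed at half the most. Time passes only in rows, so rows that do not move let the fingers close. The tool returns the time, the measured TCP pose, the force, the opening and the grip force at its end. only (a regular expression) keeps the lines of the reply that match it, lines (a string "A,B") keeps lines A to B, and quiet returns only ok. Input that does not fit is refused with a message, and nothing moves.
- arm.state(): the state, without advancing time (a new reading comes with each control period).
- eyes.grab_frame(name): name is "scene" or "top"; returns a dict with "image" (480x640x3 uint8, red, green, blue), "fovy" (degrees; the focal length in pixels is half the picture's height over the tangent of half this angle, whatever the lens; pixels are square), "cx", "cy" (the principal point, pixels), "rvec" (rotation vector, rad) and "tvec" (3), from world to camera coordinates, as OpenCV has them. Camera axes: x right, y down, z forward; pixel columns grow to the right and rows downward; lengths in m; the calibration is good to about 2 mm. A picture is of the moment at which its call begins. There is no depth.
- arm.sign_off(): hands the job in; it is judged then, once.
The state is a dict: "t": time; "joint_positions": joint angles; "joint_vel": joint speeds; "joint_efforts": joint torques, N m; "ee_pos": TCP position; "tool_rot": TCP orientation; "wrist_force": force on the tool from outside, world axes, zero at the start; "torque": the same for the moment, N m; "finger_gap": finger opening in m; "gripper_force": force on a finger pad.
Only numpy, scipy, OpenCV 4.12 (cv2) and the standard library are available. Lean on these libraries where they do the work, as an engineer would, in place of code of your own. Each camera call takes 0.05 s, during which the arm holds its last target. There are 200 camera calls.

### The job

Put the repaired round blue speaker on test: slide it flat along the desk, past the flux jar and the solder spool, into the horseshoe cradle of the test dock, turn it there until its charging port faces the yellow contact head, and push the head fully home so that its nose sits in the port. The speaker's bottom cover is not screwed on yet, so never lift or tip the speaker, and leave both jars, the spool, the bottle and the opened phone where they stand.

Things in the scene. Friction and masses are not known exactly. Their poses are not given: they have to be found in the camera images.
- speaker: round blue speaker, a disc 92 mm in diameter and 40 mm high lying flat on the desk, about 0.3 kg, loose (slides and turns on the desk; wider than most grippers open). Origin: centre of its underside. z up; its x axis points to its black strap lug, its y axis to its charging port (90 degrees counter-clockwise from the lug, seen from above).
- speaker_lug (a point): middle of the black strap lug on the speaker's rim, 53 mm from the speaker's axis along its x, 25 mm above its underside. The lug is 16 mm wide (along the rim), 14 mm high (18 to 32 mm above the desk) and reaches out to 61 mm from the axis; pushing it sideways turns the speaker.
- speaker_port (a point): mouth of the charging port in the speaker's rim, 46 mm from the axis along its y, 25 mm above its underside. A recess 16 mm wide, 12 mm high (19 to 31 mm above the desk) and 6 mm deep between two white cheeks; a white tick on the top edge stands over it.
- dock: test dock, fixed to the desk. Origin: on the desk at the centre of its grey horseshoe cradle, where the speaker's axis belongs. Half-round wall on the bare desk, inner radius 47.5 mm, 10 mm thick, 14 mm high (lug and port pass above it), closed on the dock's +x side, mouth open to -x: the speaker is pushed in along the dock's +x. Three low ears outside reach 76 mm from the centre.
- dock_mouth (a point): middle of the cradle's mouth, on the desk 17 mm from the cradle centre along the dock's -x, in line with the slightly flared tips of the side walls.
- dock_lug_mark (a point): white line on top of the wall at the closed end (dock +x), 52 mm from the centre: the speaker's lug points here when its port faces the contact head. A second white line under the head (dock +y) marks where the port belongs.
- contact_head (a joint): travel in m of the yellow contact head on its slide towards the cradle (the dock's -y): 0 = fully back, 0.045 = fully home at its stop; against a closed rim it stops at about 0.040. About 2 N of friction; it stays where it is left. Head 26 mm wide, 36 mm high; the slide, 50 mm wide, reaches from 56 to 154 mm from the cradle centre along the dock's +y.
- head_nose (a point): tip of the head's black nose (10 mm wide, 9 mm high, rounded), 25 mm above the desk, on the dock's +y axis: 86 mm from the cradle centre at joint 0, 41 mm when home in the port.
- head_tab (a point): middle of the back face (dock +y side) of the black push tab on the contact head, 48 mm above the desk, on the dock's +y axis, 138 mm from the cradle centre at joint 0. Tab 30 mm wide, 8 mm thick, top 60 mm above the desk; the head's back below it lies in the same plane. Behind it stand only the slide's rails, 18 mm high.
- flux_jar: white flux jar with black lid, 48 mm in diameter, 34 mm high, loose; origin under its centre. Must stay where it stands.
- solder_spool: reel of solder wire with blue flanges, 54 mm in diameter, 34 mm high, loose; origin under its centre. Must stay where it stands.
- grease_jar: small white jar with red lid, 33 mm in diameter, 28 mm high, loose, near the closed end of the cradle; origin under its centre. Must stay where it stands.
- ipa_bottle: white bottle with a red spout, 45 mm in diameter, 159 mm high, loose; origin under its centre. Must stay where it stands.
- phone_open: opened phone lying flat, 143 x 69 x 7 mm (long along its x), loose; origin under its centre. Must stay where it lies.

How it is judged:
By the outcome, as a careful person would: the job done as asked, in the order asked, and still so for the second after the job is handed in, with the robot touching nothing.
It also fails if it takes over 72 s, if anything falls off the work surface, if the arm or the gripper's body presses on something with over 40 N, if the wrist force passes 120 N, or if a joint passes its speed limit or range.

## Working session

There is one attempt and no reset: what is moved stays moved. The work goes in short steps, Python scripts to look and compute and a tool call to move; the robot and the scene stay as the last step left them, time stands still between calls to the robot, and variables do not carry over. Pictures are saved under pics/ and viewed, at most 12 in all, crops included, and the job is handed in when it is done.

```bash
mkdir -p pics
```

Create h.py:
```python
import numpy as np, cv2
from workcell import arm, eyes
def cam(n):
    f=eyes.grab_frame(n); fl=240/np.tan(np.radians(f["fovy"])/2)
    K=np.array([[fl,0,f["cx"]],[0,fl,f["cy"]],[0,0,1]]); R=cv2.Rodrigues(np.array(f["rvec"],float))[0]
    return f["image"],K,R,np.array(f["tvec"],float)
def back(K,R,t,u,v,z):
    d=R.T@np.linalg.inv(K)@np.array([u,v,1.]); c=-R.T@t
    return c+d*(z-c[2])/d[2]
def proj(K,R,t,p):
    q=K@(R@np.array(p,float)+t); return q[:2]/q[2]
```

Run:
```python
from h import *
for n in("top","scene"):
    im,K,R,t=cam(n); cv2.imwrite(f"pics/{n}0.png",im[:,:,::-1]); np.savez(n,K=K,R=R,t=t)
    print(n,K[0,0],K[0,2],K[1,2],-R.T@t,R[2])
s=arm.state();print(s["ee_pos"],s["tool_rot"],s["t"])
```

```text
top 571.8771393252104 319.70791521829534 242.6478584722806 [ 0.3716179  -0.01651154  1.49793904] [ 0.09898454  0.00953761 -0.99504326]
scene 447.65886510477134 325.13750844915376 240.26741132267432 [-0.08037113 -0.71322171  0.75641661] [ 0.52509195  0.59618712 -0.60732146]
[0.22177257 0.55722478 0.23022001] [-5.91337431e-01 -3.08496757e+00  2.83305898e-03] 0.1
```

View pics/top0.png

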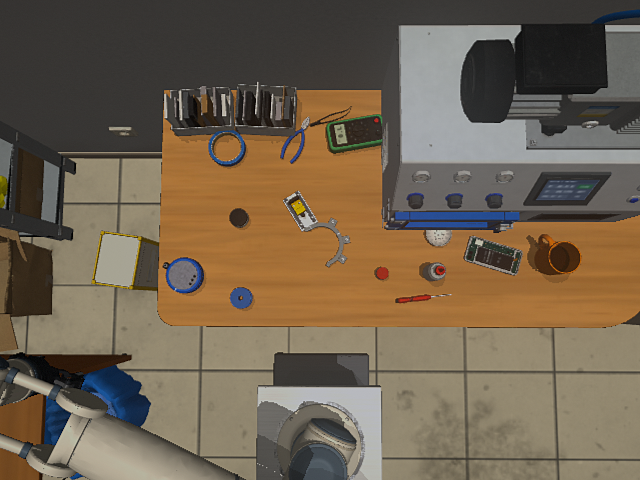

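View pics/scene0.png

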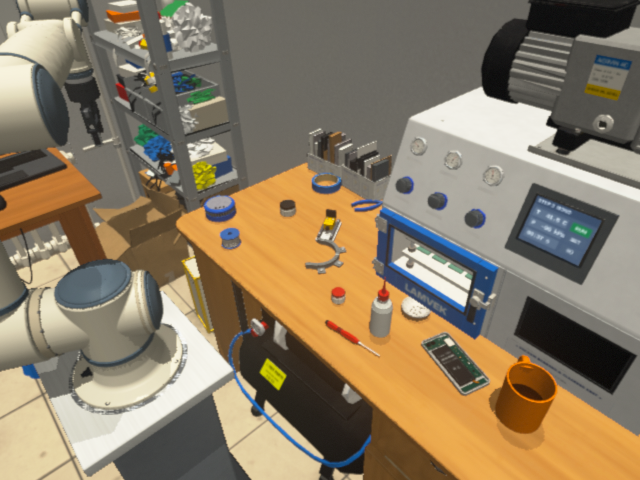

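The top view shows the speaker at (184,275), flux jar (239,217), spool (241,298), dock cradle around (322,242), head at (300,208), grease jar (382,273), bottle (435,271). Next I'll enlarge the parts that matter.

Run:
```python
from h import *
im=cv2.imread("pics/top0.png")
def crop(u,v,w,h,s):
    c=cv2.resize(im[v:v+h,u:u+w],None,fx=s,fy=s,interpolation=cv2.INTER_CUBIC)
    for k in range(0,w,10): cv2.line(c,(k*s,0),(k*s,6 if k%50 else 14),(0,255,255),1)
    for k in range(0,h,10): cv2.line(c,(0,k*s),(6,k*s),(0,255,255),1)
    return c
o=np.zeros((600,800,3),np.uint8)
a=crop(155,250,50,50,7); b=crop(280,185,75,85,7)
c=crop(220,200,40,32,6)
d=crop(220,280,40,32,6)[:]
o[:350,:262]=a[:,:262] if False else cv2.resize(a,(262,350)) if False else a[:,:262]
o=np.zeros((600,800,3),np.uint8)
a=crop(158,250,50,50,5); b=crop(280,187,75,84,7); c=crop(222,202,35,30,5); d=crop(224,284,35,28,5)
o[:250,:250]=a; o[:588,260:785]=b; o[255:405,:175]=c; o[410:550,:175]=d
cv2.imwrite("pics/crop0.png",o)
```

```text
(no output)
```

View pics/crop0.png

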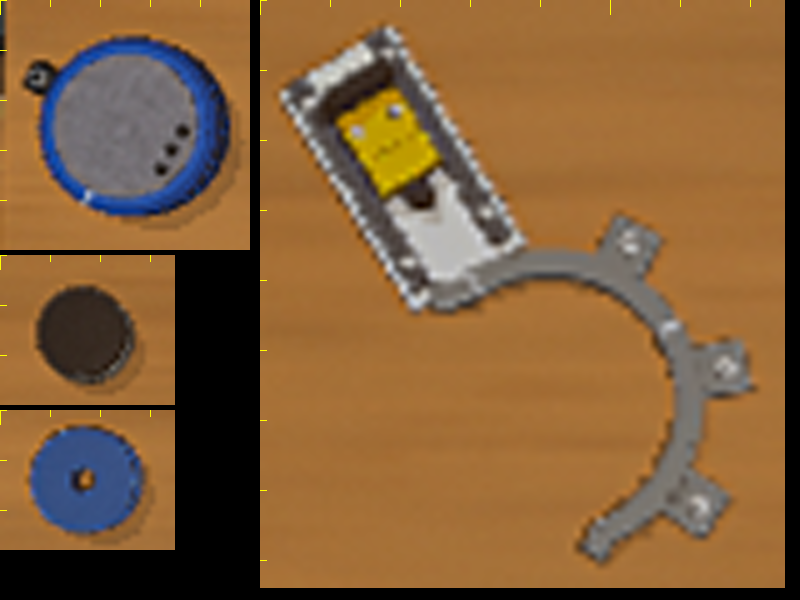

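Enlarged crop: the speaker's grey face is centred at px (182.8,276.2), with the lug at (166,265.4) and the white tick at (175.6,289). The dock slide, lug mark (338.6,233.7) and nose (302.9,216.7) are all clear.

Run:
```python
from h import *
from scipy.optimize import least_squares
d=np.load("top.npz");K,R,t=d["K"],d["R"],d["t"]
B=lambda x,y,z:back(K,R,t,x,y,z)
A=lambda x,y:(158+x/5,250+y/5)
D=lambda x,y:(280+(x-260)/7,187+y/7)
sp=B(*A(124,131),.04); lug=B(*A(40,77),.03); tick=B(*A(88,195),.04)
print("spk",sp,"outline",B(*A(132,126),.03)); 
for n,p in(("lug",lug),("tick",tick)):
    v=(p-sp)[:2];print(n,np.linalg.norm(v),np.degrees(np.arctan2(v[1],v[0])))
print("flux",B(222+83/5,202+(333-255)/5,.034),"spool",B(224+85/5,284+(480-410)/5,.034))
print("grease",B(382,273,.028))
pts=[((670,327),(.052,0,.014)),((470,283),(0,.052,.014)),((420,210),(0,.086,.025)),
 ((385,28),(.025,.154,.012)),((283,95),(-.025,.154,.012)),((415,308),(-.025,.056,.012)),((523,240),(.025,.056,.012))]
def f(q):
    c,s=np.cos(q[2]),np.sin(q[2]); o=[]
    for a,p in pts:
        w=[q[0]+c*p[0]-s*p[1],q[1]+s*p[0]+c*p[1],p[2]]
        o+=list(proj(K,R,t,w)-D(*a))
    return np.array(o)
r=least_squares(f,[.38,0,-.5]);print(r.x,np.degrees(r.x[2]));print(f(r.x).round(1).reshape(-1,2))
q=r.x;c,s=np.cos(q[2]),np.sin(q[2]);W=lambda x,y:(q[0]+c*x-s*y,q[1]+s*x+c*y)
print("mouth",W(-.017,0),"tab",W(0,.138),"mark",W(.052,0))
```

```text
spk [0.43010764 0.34680135 0.04      ] outline [0.43308497 0.3452374  0.03      ]
lug 0.05441576079667323 58.891870430935555
tick 0.03702902972539659 151.7315862657598
flux [0.58209661 0.20753218 0.034     ] spool [0.37506023 0.19802184 0.034     ]
grease [ 0.43975764 -0.16250905  0.028     ]
[ 0.514445   -0.0065746  -1.00327888] -57.48364567378819
[[-0.4  0.1]
 [ 0.7  0.3]
 [ 0.7 -0.7]
 [ 0.2 -0.6]
 [-1.3 -0.1]
 [-0.3  0.7]
 [ 0.4  0.2]]
mouth (np.float64(0.5053068116268453), np.float64(0.0077604517119440495)) tab (np.float64(0.6308118474884777), np.float64(0.06760596928319049)) mark (np.float64(0.5423970938064917), np.float64(-0.05042297348659687))
```

Add to h.py:
```python
def tool():
    s=arm.state();M=cv2.Rodrigues(np.array(s["tool_rot"],float))[0];return s,np.array(s["ee_pos"]),M
def to(x,y,z,th=None):
    """tool-axis shift to world point, and rz (tool) to bring tool x to heading th deg"""
    s,p,M=tool(); h=np.degrees(np.arctan2(M[1,0],M[0,0]))
    print("t",round(s["t"],2),"p",p.round(4),"xhead",h.round(2),"tilt",M[:2,2].round(3),"F",np.round(s["wrist_force"],1),"gap",s["finger_gap"],"grip",s["gripper_force"])
    print(" need tool d",(M.T@(np.array([x,y,z])-p)).round(4),"rz", None if th is None else round(float(np.radians((h-th+180)%360-180)),3), "j6",round(s["joint_positions"][5],2))
```

```text
(no output)
```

{"fn": "hand_motion", "kwargs": {
  "ticks": [
    [-0.04,-0.0085,0.012,0,0,0,0.05],
    [-0.04,-0.0085,0.012,0,0,0,0.05],
    [-0.04,-0.0085,0.012,0,0,0,0.05],
    [-0.04,-0.0085,0.012,0,0,0,0.05],
    [-0.04,-0.0085,0.012,0,0,0,0.05],
    [-0.04,-0.0085,0.012,0,0,0,0.05],
    [-0.04,-0.0085,0.012,0,0,0,0.05]
  ]
}}

```text
t: 0.8
ee_pos: [0.4611, 0.3974, 0.1463]
tool_rot: [-0.591, -3.085, 0.001]
wrist_force: [-0.3, 0.2, 0.4]
finger_gap: 0.05
gripper_force: 0.0
```

{"fn": "hand_motion", "kwargs": {
  "ticks": [
    [0,0,0,0,0,0.143,0.05],
    [0,0,0,0,0,0.143,0.05],
    [0,0,0,0,0,0.143,0.05],
    [0,0,0,0,0,0.143,0.05],
    [0,0,0,0,0,0.143,0.05],
    [0,0,0,0,0,0.143,0.05],
    [0,0,0,0,0,0.143,0.05],
    [0,0,0,0,0,0.143,0.05],
    [0,0,0,0,0,0.143,0.05],
    [0,0,0,0,0,0.143,0.05]
  ]
}}

```text
t: 1.8
ee_pos: [0.4598, 0.3985, 0.1466]
tool_rot: [-2.475, -1.935, 0.002]
wrist_force: [0.9, -0.3, 0.1]
finger_gap: 0.0497
gripper_force: 0.0
```

{"fn": "hand_motion", "kwargs": {
  "ticks": [
    [0,0,0,0,0,0.143,0.05],
    [0,0,0,0,0,0.143,0.05],
    [0,0,0,0,0,0,0.05],
    [0,0,0,0,0,0,0.05]
  ]
}}

```text
t: 2.2
ee_pos: [0.4599, 0.3985, 0.1468]
tool_rot: [2.718, 1.575, -0.001]
wrist_force: [-0.2, 0.1, 0.8]
finger_gap: 0.0499
gripper_force: 0.0
```

```bash
python3 -c "
from h import *
to(.461,.398,.02,60)"
```

```text
t 2.2 p [0.4599 0.3985 0.1468] xhead 60.2 tilt [-0.001 -0.001] F [-0.2  0.1  0.8] gap 0.04992933266276926 grip 0.0
 need tool d [0.0002 0.0012 0.1268] rz 0.003 j6 1.18
```

{"fn": "hand_motion", "kwargs": {
  "ticks": [
    [0,0,0.032,0,0,0,0.05],
    [0,0.001,0.032,0,0,0,0.05],
    [0,0,0.032,0,0,0,0.05],
    [0,0,0,0,0,0,0.05],
    [0,0,0,0,0,0,0.05]
  ]
}}

```text
t: 2.7
ee_pos: [0.4607, 0.3979, 0.0513]
tool_rot: [2.72, 1.572, -0.002]
wrist_force: [0.6, -0.1, 0.1]
finger_gap: 0.05
gripper_force: 0.0
```

Run:
```python
from h import *
o=np.zeros((600,800,3),np.uint8)
for n,x0,(u,v) in(("scene",0,(220,205)),("top",400,(180,262))):
    im,K,R,t=cam(n)
    s,p,M=tool(); print(n,[proj(K,R,t,q).round(1) for q in (p,(.461,.398,.025),(.431,.346,.04))])
    c=im[v-35:v+35,u-30:u+30,::-1]; o[:466,x0:x0+400]=cv2.resize(c,(400,466),interpolation=cv2.INTER_CUBIC)
cv2.imwrite("pics/g1.png",o)
```

```text
scene [array([217.1, 188.8]), array([218.5, 196.7]), array([218.2, 202.8])]
top [array([161.2, 263.4]), array([164.8, 264.4]), array([183.1, 275.9])]
```

View pics/g1.png

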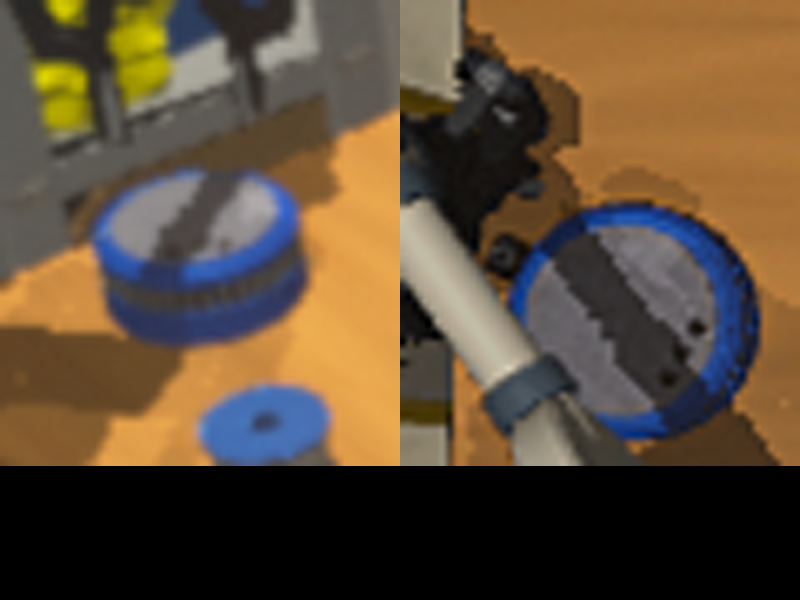

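The lug shows at top px (166,265) and the disc centre at (183,276), both as predicted. The open fingers straddle the lug line, so I'll descend and grip.

{"fn": "hand_motion", "kwargs": {
  "ticks": [
    [0,0,0.015,0,0,0,0.05],
    [0,0,0.014,0,0,0,0.05],
    [0,0,0,0,0,0,0.05],
    [0,0,0,0,0,0,0],
    [0,0,0,0,0,0,0],
    [0,0,0,0,0,0,0],
    [0,0,0,0,0,0,0],
    [0,0,0,0,0,0,0]
  ]
}}

```text
t: 3.6
ee_pos: [0.4613, 0.3985, 0.023]
tool_rot: [-2.721, -1.57, -0.002]
wrist_force: [0.7, 0.6, 2.2]
finger_gap: 0.0136
gripper_force: 58.9
```

```bash
python3 -c "
from h import *
to(.461,.398,.021,60)"
```

```text
t 3.6 p [0.4613 0.3985 0.023 ] xhead 59.98 tilt [0.001 0.001] F [0.7 0.6 2.2] gap 0.013608262736230479 grip 58.86157035827637
 need tool d [-0.0005 -0.      0.002 ] rz -0.0 j6 1.18
```

{"fn": "hand_motion", "kwargs": {
  "ticks": [
    [-0.0006,-0.0084,0,0,0,-0.14,0],
    [-0.0006,-0.0084,0,0,0,-0.14,0],
    [-0.0006,-0.0084,0,0,0,-0.14,0],
    [-0.0006,-0.0084,0,0,0,-0.14,0],
    [0,0,0,0,0,0,0],
    [0,0,0,0,0,0,0]
  ]
}}

```text
t: 4.2
ee_pos: [0.4287, 0.4066, 0.023]
tool_rot: [-2.185, -2.257, -0.002]
wrist_force: [-0.6, 0.6, 3.6]
finger_gap: 0.0135
gripper_force: 59.2
```

Run:
```python
from h import *
to(.461,.398,.022,122.5)
s,p,M=tool();print("centre",p-.0603*M[:,0])
im,K,R,t=cam("top");cv2.imwrite("pics/a.png",im[:,:,::-1])
# grey-top centroid
for q in(p-.0603*M[:,0],): print(proj(K,R,t,(q[0],q[1],.04)))
c=im[240:310,150:210,::-1];cv2.imwrite("pics/g2.png",cv2.resize(c,None,fx=8,fy=8,interpolation=2))
```

```text
t 4.2 p [0.4287 0.4066 0.023 ] xhead 91.87 tilt [0.    0.001] F [-0.6  0.6  3.6] gap 0.01345105676446768 grip 59.157416224479675
 need tool d [-0.0096  0.032   0.001 ] rz -0.535 j6 0.67
centre [0.43065967 0.3463135  0.02289475]
[182.9962547  275.98394137]
```

View pics/g2.png

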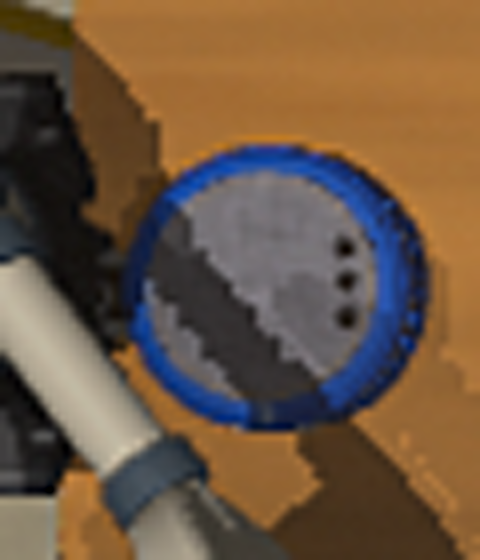

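Speaker turned with the lug: the three dots are now vertical at right and the disc centre is still at px (182.5,275.9). The grip is firm, so I'll finish aligning and slide it through the gap.

{"fn": "hand_motion", "kwargs": {
  "ticks": [
    [-0.0005,-0.008,0,0,0,-0.133,0],
    [-0.0005,-0.008,0,0,0,-0.133,0],
    [-0.0005,-0.008,0,0,0,-0.133,0],
    [-0.0005,-0.008,0,0,0,-0.133,0],
    [0,0,0,0,0,0,0]
  ]
}}

```text
t: 4.75
ee_pos: [0.3986, 0.397, 0.023]
tool_rot: [1.511, 2.754, 0.002]
wrist_force: [-0.5, -0.4, 3.9]
finger_gap: 0.0137
gripper_force: 59.2
```

{"fn": "hand_motion", "kwargs": {
  "ticks": [
    [-0.009,-0.002,0,0,0,0,0],
    [-0.0183,-0.0041,0,0,0,0,0],
    [-0.0183,-0.0041,0,0,0,0,0],
    [-0.0183,-0.0041,0,0,0,0,0],
    [-0.0183,-0.0041,0,0,0,0,0],
    [-0.0183,-0.0041,0,0,0,0,0],
    [-0.0183,-0.0041,0,0,0,0,0],
    [-0.0183,-0.0041,0,0,0,0,0],
    [-0.009,-0.002,0,0,0,0,0],
    [0,0,0,0,0,0,0]
  ]
}}

```text
t: 5.75
ee_pos: [0.4504, 0.2545, 0.0229]
tool_rot: [1.518, 2.75, 0.0]
wrist_force: [0.7, -1.0, 5.1]
finger_gap: 0.0139
gripper_force: 59.3
```

Run:
```python
from h import *
s,p,M=tool();print("centre",p-.0603*M[:,0])
c=np.array([.461,.078,.022]);g=c+.0603*M[:,0]; to(*g[:2],.022,122.5)
```

```text
centre [0.48257425 0.20348257 0.0228965 ]
t 5.75 p [0.4504 0.2545 0.0229] xhead 122.2 tilt [ 0.001 -0.   ] F [ 0.7 -1.   5.1] gap 0.013898522678319106 grip 59.3348354101181
 need tool d [-0.0947 -0.0851  0.0009] rz -0.005 j6 -0.11
```

{"fn": "hand_motion", "kwargs": {
  "ticks": [
    [-0.0065,-0.006,0,0,0,-0.005,0],
    [-0.0135,-0.0122,0,0,0,0,0],
    [-0.0135,-0.0122,0,0,0,0,0],
    [-0.0135,-0.0122,0,0,0,0,0],
    [-0.0135,-0.0122,0,0,0,0,0],
    [-0.0135,-0.0122,0,0,0,0,0],
    [-0.0135,-0.0122,0,0,0,0,0],
    [-0.0065,-0.006,0,0,0,0,0],
    [0,0,0,0,0,0,0]
  ]
}}

```text
t: 6.65
ee_pos: [0.4289, 0.1292, 0.0229]
tool_rot: [1.509, 2.755, -0.001]
wrist_force: [-1.4, -0.0, 6.7]
finger_gap: 0.0138
gripper_force: 59.5
```

Run:
```python
from h import *
s,p,M=tool();c=p-.0603*M[:,0];print("centre",c)
g=np.array([.5144,-.0066,.022])+.0603*M[:,0]; to(*g[:2],.022,122.5)
im,K,R,t=cam("top");cv2.imwrite("pics/b.png",im[:,:,::-1]);print(proj(K,R,t,(c[0],c[1],.04)))
cv2.imwrite("pics/g3.png",cv2.resize(im[185:285,260:360,::-1],None,fx=6,fy=6,interpolation=2))
```

```text
centre [0.46132457 0.07841428 0.02291287]
t 6.65 p [0.4289 0.1292 0.0229] xhead 122.58 tilt [ 0.001 -0.001] F [-1.4 -0.   6.7] gap 0.01380768825016351 grip 59.466848373413086
 need tool d [-0.1002 -0.0011  0.001 ] rz 0.001 j6 -0.35
[287.96293845 264.16309015]
```

View pics/g3.png

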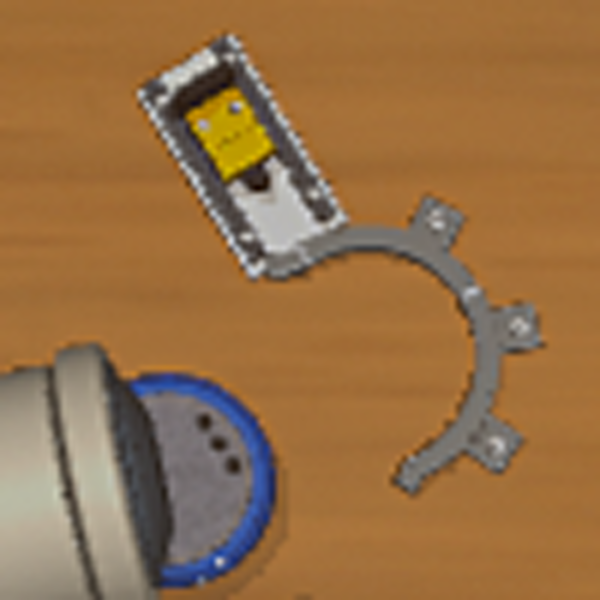

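The speaker sits before the mouth with its edges matching the predicted centre (px 288,264), and the mouth opens towards it along the insertion line. I'll insert now while watching the force.

{"fn": "hand_motion", "kwargs": {
  "ticks": [
    [-0.006,-0.0005,-0.0005,0,0,0,0],
    [-0.012,-0.0006,0,0,0,0,0],
    [-0.012,0,0,0,0,0,0],
    [-0.012,0,0,0,0,0,0],
    [-0.012,0,0,0,0,0,0],
    [-0.01,0,0,0,0,0,0],
    [-0.006,0,0,0,0,0,0],
    [0,0,0,0,0,0,0]
  ]
}}

```text
t: 7.5
ee_pos: [0.4656, 0.0707, 0.0229]
tool_rot: [-1.507, -2.755, 0.0]
wrist_force: [-0.3, 1.6, 5.7]
finger_gap: 0.0138
gripper_force: 59.4
```

Run:
```python
from h import *
s,p,M=tool();c=p-.0603*M[:,0];print("centre",c,"Ftool",M.T@s["wrist_force"])
g=np.array([.5144,-.0066,.022])+.0603*M[:,0]; to(*g[:2],.022,122.5)
```

```text
centre [0.49817289 0.01992061 0.02290129] Ftool [ 1.51563305  0.59342914 -5.6694242 ]
t 7.5 p [0.4656 0.0707 0.0229] xhead 122.64 tilt [-0.001  0.   ] F [-0.3  1.6  5.7] gap 0.013833008060094928 grip 59.402530789375305
 need tool d [-0.0311 -0.0006  0.0009] rz 0.002 j6 -0.49
```

{"fn": "hand_motion", "kwargs": {
  "ticks": [
    [-0.006,-0.0003,0,0,0,0,0],
    [-0.006,0,0,0,0,0,0],
    [-0.006,0,0,0,0,0,0],
    [0,0,0,0,0,0,0]
  ]
}}

```text
t: 7.9
ee_pos: [0.475, 0.0557, 0.0229]
tool_rot: [-1.506, -2.755, -0.0]
wrist_force: [-1.7, 2.3, 5.4]
finger_gap: 0.0135
gripper_force: 59.5
```

Run:
```python
from h import *
s,p,M=tool();c=p-.0603*M[:,0];print("centre",c,"Ftool",M.T@s["wrist_force"],s["torque"])
```

```text
centre [0.50751865 0.00496248 0.02286218] Ftool [ 2.85084668 -0.21981701 -5.35329426] [0.45360353 0.14393704 0.06829203]
```

{"fn": "hand_motion", "kwargs": {
  "ticks": [
    [-0.004,0,0,0,0,0,0],
    [-0.004,0,0,0,0,0,0],
    [-0.003,0,0,0,0,0,0],
    [0,0,0,0,0,0,0]
  ]
}}

```text
t: 8.3
ee_pos: [0.4807, 0.047, 0.023]
tool_rot: [-1.506, -2.755, -0.001]
wrist_force: [-2.5, 3.5, 6.2]
finger_gap: 0.0134
gripper_force: 59.5
```

Run:
```python
from h import *
s,p,M=tool();c=p-.0603*M[:,0];print("centre",c,"Ftool",M.T@s["wrist_force"],s["torque"])
g=np.array([.5144,-.0066,.022])+.0603*M[:,0]; to(*g[:2],.022,122.5)
```

```text
centre [ 0.51324597 -0.00376109  0.02283959] Ftool [ 4.34170154 -0.19154876 -6.17455723] [0.67034222 0.27080951 0.04010041]
t 8.3 p [0.4807 0.047  0.023 ] xhead 122.68 tilt [-0.002  0.001] F [-2.5  3.5  6.2] gap 0.013426548578634474 grip 59.54122245311737
 need tool d [-0.003  -0.0006  0.001 ] rz 0.003 j6 -0.54
```

{"fn": "hand_motion", "kwargs": {
  "ticks": [
    [-0.002,0,0,0,0,0,0],
    [-0.001,0,0,0,0,0,0],
    [0,0,0,0,0,0,0]
  ]
}}

```text
t: 8.6
ee_pos: [0.4821, 0.0448, 0.0229]
tool_rot: [-1.505, -2.755, -0.001]
wrist_force: [-3.4, 4.4, 7.6]
finger_gap: 0.014
gripper_force: 59.6
```

```bash
python3 -c "
from h import *
s,p,M=tool();print('centre',p-.0603*M[:,0],'Ftool',M.T@s['wrist_force'],s['torque'])"
```

```text
centre [ 0.51464534 -0.00598868  0.02278979] Ftool [ 5.58214066 -0.50882665 -7.62431785] [0.82539656 0.47156667 0.04512978]
```

{"fn": "hand_motion", "kwargs": {
  "ticks": [
    [-0.002,0,0,0,0,0,0],
    [0,0,0,0,0,0,0]
  ]
}}

```text
t: 8.8
ee_pos: [0.4832, 0.043, 0.0229]
tool_rot: [-1.505, -2.755, -0.001]
wrist_force: [-3.2, 5.2, 6.8]
finger_gap: 0.0137
gripper_force: 59.6
```

```bash
python3 -c "
from h import *
s,p,M=tool();print('centre',p-.0603*M[:,0],'Ftool',M.T@s['wrist_force'],s['torque'])"
```

```text
centre [ 0.51573309 -0.00771451  0.0227647 ] Ftool [ 6.13600117  0.10160176 -6.7607801 ] [0.79307384 0.49695841 0.04834085]
```

Run:
```python
from h import *
o=np.zeros((600,800,3),np.uint8)
for n,x0,(u,v) in(("scene",0,(325,250)),("top",400,(318,240))):
    im,K,R,t=cam(n)
    o[:600,x0:x0+400]=cv2.resize(im[v-45:v+45,u-30:u+30,::-1],(400,600),interpolation=2)
    print(proj(K,R,t,(.5157,-.0077,.04)))
cv2.imwrite("pics/g4.png",o)
```

```text
[317.93428577 243.62930527]
[321.72232392 243.01960217]
```

View pics/g4.png

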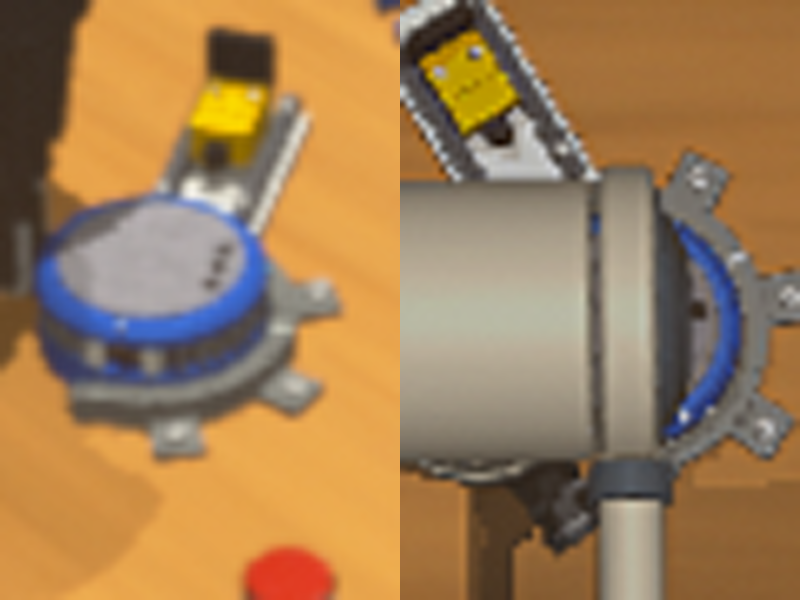

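The speaker is inside the cradle, with its rim close to the wall and the port visible at scene crop (125,350). I'll press gently to seat it.

{"fn": "hand_motion", "kwargs": {
  "ticks": [
    [-0.002,0,0,0,0,0,0],
    [0,0,0,0,0,0,0]
  ]
}}

```text
t: 9.1
ee_pos: [0.4837, 0.0424, 0.0229]
tool_rot: [-1.504, -2.753, -0.003]
wrist_force: [-5.1, 9.0, 9.2]
finger_gap: 0.0136
gripper_force: 59.8
```

```bash
python3 -c "
from h import *
s,p,M=tool();print('centre',p-.0603*M[:,0],'Ftool',M.T@s['wrist_force'],s['torque'])"
```

```text
centre [ 0.51626273 -0.00835715  0.02263178] Ftool [10.3959321   0.52248551 -9.14404659] [ 1.421816    0.88873819 -0.03264216]
```

{"fn": "hand_motion", "kwargs": {
  "ticks": [
    [-0.002,0,0,0,0,0,0],
    [0,0,0,0,0,0,0]
  ]
}}

```text
t: 9.3
ee_pos: [0.4839, 0.0423, 0.0229]
tool_rot: [-1.501, -2.75, -0.005]
wrist_force: [-9.8, 14.2, 11.3]
finger_gap: 0.0139
gripper_force: 60.2
```

```bash
python3 -c "
from h import *
s,p,M=tool();print('centre',p-.0603*M[:,0],'Ftool',M.T@s['wrist_force'],s['torque'])"
```

```text
centre [ 0.5164843  -0.00839305  0.02240791] Ftool [ 17.33450907  -0.60178933 -11.14977672] [ 2.44252616  1.55793616 -0.02838052]
```

{"fn": "hand_motion", "kwargs": {
  "ticks": [
    [0.003,0,0,0,0,0,0],
    [0.001,0,0,0,0,0,0],
    [-0.0006,-0.0086,0,0,0,-0.143,0],
    [-0.0006,-0.0086,0,0,0,-0.143,0],
    [-0.0006,-0.0086,0,0,0,-0.143,0],
    [-0.0006,-0.0086,0,0,0,-0.143,0],
    [0,0,0,0,0,0,0]
  ]
}}

```text
t: 10.0
ee_pos: [0.4614, 0.0172, 0.023]
tool_rot: [-0.66, -3.071, -0.003]
wrist_force: [1.2, 5.5, 4.0]
finger_gap: 0.0136
gripper_force: 59.3
```

```bash
python3 -c "
from h import *
s,p,M=tool();print('centre',p-.0603*M[:,0],'Ftool',M.T@s['wrist_force'],s['torque'])
g=np.array([.5154,-.0070,.022])+.0603*M[:,0]; to(*g[:2],.022,212.5)
"
```

```text
centre [ 0.5163338  -0.00762888  0.02292357] Ftool [ 1.13541178  5.49090415 -3.943399  ] [ 0.90585235 -0.17743834  0.27704504]
t 10.0 p [0.4614 0.0172 0.023 ] xhead 155.74 tilt [0.    0.002] F [1.2 5.5 4. ] gap 0.013597083958528653 grip 59.337226152420044
 need tool d [0.0011 0.0002 0.001 ] rz -0.991 j6 -1.19
```

{"fn": "hand_motion", "kwargs": {
  "ticks": [
    [0.0002,-0.0085,0,0,0,-0.1415,0],
    [-0.0004,-0.0085,0,0,0,-0.1415,0],
    [-0.0006,-0.0085,0,0,0,-0.1415,0],
    [-0.0006,-0.0085,0,0,0,-0.1415,0],
    [-0.0006,-0.0085,0,0,0,-0.1415,0],
    [-0.0006,-0.0085,0,0,0,-0.1415,0],
    [-0.0006,-0.0085,0,0,0,-0.1415,0],
    [0,0,0,0,0,0,0]
  ]
}}

```text
t: 10.8
ee_pos: [0.4665, -0.0372, 0.0226]
tool_rot: [-0.878, 3.01, 0.009]
wrist_force: [10.0, 12.9, -0.6]
finger_gap: 0.0138
gripper_force: 58.8
```

```bash
python3 -c "
from h import *
s,p,M=tool();print('centre',p-.0603*M[:,0],'Ftool',M.T@s['wrist_force'],s['torque'])
g=np.array([.5154,-.0070,.022])+.0603*M[:,0]; to(*g[:2],.022,212.5)
"
```

```text
centre [ 0.51731766 -0.00474253  0.0230652 ] Ftool [-15.38398388   5.51236062   0.68765847] [ 2.41207714 -1.73548154  0.12676998]
t 10.8 p [ 0.4665 -0.0372  0.0226] xhead -147.47 tilt [0.004 0.007] F [10.  12.9 -0.6] gap 0.013804018366702437 grip 58.78308355808258
 need tool d [ 0.0028 -0.0009  0.0006] rz 0.001 j6 -2.3
```

{"fn": "hand_motion", "kwargs": {
  "ticks": [
    [0,0,0,0,0,0,0.05],
    [0,0,0,0,0,0,0.05],
    [0,0,0,0,0,0,0.05],
    [0,0,0,0,0,0,0.05],
    [0,0,-0.02,0,0,0,0.05],
    [0,0,-0.03,0,0,0,0.05],
    [0,0,0,0,0,0.15,0.05],
    [0,0,0,0,0,0.15,0.05],
    [0,0,0,0,0,0.15,0.05],
    [0,0,0,0,0,0.15,0.05]
  ]
}}

```text
t: 11.8
ee_pos: [0.4644, -0.04, 0.0727]
tool_rot: [-0.066, -3.141, 0.001]
wrist_force: [0.6, 0.6, 0.2]
finger_gap: 0.0499
gripper_force: 0.0
```

{"fn": "hand_motion", "kwargs": {
  "ticks": [
    [0,0,0,0,0,0.15,0.05],
    [0,0,0,0,0,0.15,0.05],
    [0,0,0,0,0,0.15,0.05],
    [0,0,0,0,0,0.15,0.05],
    [0,0,0,0,0,0.15,0.05],
    [0,0,0,0,0,0.15,0.05],
    [0,0,0,0,0,0.15,0.05],
    [0,0,0,0,0,0.15,0.05],
    [0,0,0,0,0,0.15,0.05],
    [0,0,0,0,0,0.15,0.05]
  ]
}}

```text
t: 12.8
ee_pos: [0.4644, -0.04, 0.0726]
tool_rot: [-2.189, -2.253, 0.001]
wrist_force: [0.8, -0.7, 0.2]
finger_gap: 0.0504
gripper_force: 0.0
```

{"fn": "hand_motion", "kwargs": {
  "ticks": [
    [0,0,0,0,0,0.15,0.05],
    [0,0,0,0,0,0.15,0.05],
    [0,0,0,0,0,0.15,0.05],
    [0,0,0,0,0,0.15,0.05],
    [0,0,0,0,0,0.15,0.05],
    [0,0,0,0,0,0.15,0.05],
    [0,0,0,0,0,0.14,0.05],
    [0,0,0,0,0,0,0.05]
  ]
}}

```text
t: 13.6
ee_pos: [0.4644, -0.04, 0.0726]
tool_rot: [3.017, 0.875, -0.001]
wrist_force: [0.1, 0.1, 0.2]
finger_gap: 0.0499
gripper_force: 0.0
```

Run:
```python
from h import *
to(.4644,-.0382,.023,32.5)
o=np.zeros((600,800,3),np.uint8)
for n,x0,(u,v) in(("scene",0,(325,250)),("top",400,(318,240))):
    im,K,R,t=cam(n); cv2.imwrite(f"pics/c_{n}.png",im[:,:,::-1])
    o[:600,x0:x0+400]=cv2.resize(im[v-45:v+45,u-30:u+30,::-1],(400,600),interpolation=2)
    print([(proj(K,R,t,q)-(u-30,v-45))*6.667 for q in((.515,-.006,.04),(.515-.843*.061,-.006-.538*.061,.032),(.515-.843*.05,-.006-.538*.05,.04))])
cv2.imwrite("pics/g5.png",o)
```

```text
t 13.6 p [ 0.4644 -0.04    0.0726] xhead 32.34 tilt [-0. -0.] F [0.1 0.1 0.2] gap 0.04986678458701202 grip 0.0
 need tool d [ 0.001  -0.0015  0.0496] rz -0.003 j6 0.85
[array([148.6935207 , 256.36422626]), array([104.55452694, 369.17117935]), array([112.13294932, 334.87297529])]
[array([220.39903082, 321.9537541 ]), array([305.5331047 , 457.05610554]), array([290.39482399, 431.54755233])]
```

View pics/g5.png

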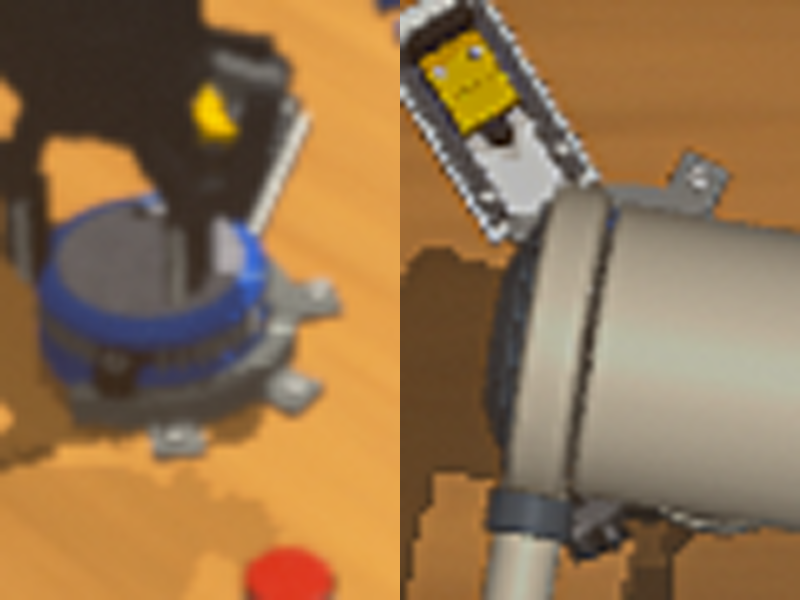

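The lug shows at scene crop (115,370), as predicted (105,369). The speaker is flat in the cradle and the fingers are above the lug, so I'll regrasp.

{"fn": "hand_motion", "kwargs": {
  "ticks": [
    [0,-0.001,0.02,0,0,0,0.05],
    [0,0,0.02,0,0,0,0.05],
    [0,0,0.0095,0,0,0,0.05],
    [0,0,0,0,0,0,0.05],
    [0,0,0,0,0,0,0],
    [0,0,0,0,0,0,0],
    [0,0,0,0,0,0,0],
    [0,0,0,0,0,0,0],
    [0,0,0,0,0,0,0]
  ]
}}

```text
t: 14.6
ee_pos: [0.4648, -0.039, 0.0247]
tool_rot: [3.016, 0.878, 0.003]
wrist_force: [-1.8, -0.4, 6.3]
finger_gap: 0.0133
gripper_force: 58.7
```

{"fn": "hand_motion", "kwargs": {
  "ticks": [
    [0.0006,0.0086,0,0,0,-0.143,0],
    [0.0006,0.0086,0,0,0,-0.143,0],
    [0.0006,0.0086,0,0,0,-0.143,0],
    [0.0006,0.0086,0,0,0,-0.143,0],
    [0,0,0,0,0,0,0]
  ]
}}

```text
t: 15.1
ee_pos: [0.4906, -0.0607, 0.0243]
tool_rot: [-2.642, -1.698, -0.003]
wrist_force: [0.4, 3.5, 4.8]
finger_gap: 0.0131
gripper_force: 58.8
```

```bash
python3 -c "
from h import *
s,p,M=tool();print('centre',p+.0603*M[:,0],'Ftool',M.T@s['wrist_force'],s['torque'])
g=np.array([.515,-.006,.022])-.0603*M[:,0]; to(*g[:2],.022,122.5)
"
```

```text
centre [ 0.5156381  -0.0057955   0.02439653] Ftool [ 3.34595623 -1.10673164 -4.79282447] [0.67518712 0.02483121 0.08054861]
t 15.1 p [ 0.4906 -0.0607  0.0243] xhead 65.47 tilt [0.001 0.002] F [0.4 3.5 4.8] gap 0.013141273406273486 grip 58.75461978837848
 need tool d [-0.0005 -0.0005  0.0023] rz -0.995 j6 0.23
```

{"fn": "hand_motion", "kwargs": {
  "ticks": [
    [0.0006,0.0085,0,0,0,-0.142,0],
    [0.0006,0.0085,0,0,0,-0.142,0],
    [0.0006,0.0085,0,0,0,-0.142,0],
    [0.0006,0.0085,0,0,0,-0.142,0],
    [0.0006,0.0085,0,0,0,-0.142,0],
    [0.0006,0.0085,0,0,0,-0.142,0],
    [0.0006,0.0085,0,0,0,-0.142,0],
    [0,0,0,0,0,0,0]
  ]
}}

```text
t: 15.9
ee_pos: [0.5481, -0.0565, 0.0242]
tool_rot: [1.515, 2.751, 0.004]
wrist_force: [1.8, 5.1, 3.7]
finger_gap: 0.0137
gripper_force: 58.8
```

```bash
python3 -c "
from h import *
s,p,M=tool();print('centre',p+.0603*M[:,0],'Ftool',M.T@s['wrist_force'],s['torque'])
g=np.array([.515,-.006,.022])-.0603*M[:,0]; to(*g[:2],.022,122.5)
"
```

```text
centre [ 0.51582775 -0.00552218  0.02418554] Ftool [ 3.32890958  4.26569837 -3.72162358] [ 0.85449225 -0.3280678  -0.1326514 ]
t 15.9 p [ 0.5481 -0.0565  0.0242] xhead 122.31 tilt [0.002 0.002] F [1.8 5.1 3.7] gap 0.013659056905900639 grip 58.79109263420105
 need tool d [ 0.     -0.001   0.0022] rz -0.003 j6 -0.73
```

{"fn": "hand_motion", "kwargs": {
  "ticks": [
    [0,0,0,0,0,0,0.05],
    [0,0,0,0,0,0,0.05],
    [0,0,0,0,0,0,0.05],
    [0,0,0,0,0,0,0.05],
    [0,0,-0.02,0,0,0,0.05],
    [0,0,-0.03,0,0,0,0.05],
    [0,0,-0.03,0,0,0,0],
    [0,0,-0.02,0,0,0,0]
  ]
}}

```text
t: 16.7
ee_pos: [0.5473, -0.0581, 0.1257]
tool_rot: [1.519, 2.747, 0.001]
wrist_force: [-0.2, -0.0, 0.0]
finger_gap: 0.0219
gripper_force: 0.0
```

{"fn": "hand_motion", "kwargs": {
  "ticks": [
    [0.0125,0.033,0,0,0,0,0],
    [0.0125,0.033,0,0,0,0,0],
    [0.0125,0.033,0,0,0,0,0],
    [0.0125,0.033,0,0,0,0,0],
    [0.0115,0.032,0,0,0,0,0],
    [0,0,0,0,0,0,0],
    [0,0,0,0,0,0,0]
  ]
}}

```text
t: 17.4
ee_pos: [0.6527, 0.0819, 0.1224]
tool_rot: [-1.518, -2.75, 0.002]
wrist_force: [-0.8, 0.2, -0.2]
finger_gap: 0.0
gripper_force: 0.0
```

Run:
```python
from h import *
to(.654,.083,.03,122.5)
o=np.zeros((600,800,3),np.uint8)
for n,x0,(u,v) in(("scene",0,(325,250)),("top",400,(318,230))):
    im,K,R,t=cam(n); cv2.imwrite(f"pics/d_{n}.png",im[:,:,::-1])
    o[:600,x0:x0+400]=cv2.resize(im[v-45:v+45,u-30:u+30,::-1],(400,600),interpolation=2)
    print([(proj(K,R,t,q)-(u-30,v-45))*6.667 for q in((.515,-.006,.04),(.515+.537*.057,-.006-.843*.057,.032),(.515+.843*.046,-.006+.537*.046,.04))])
cv2.imwrite("pics/g6.png",o)
```

```text
t 17.4 p [0.6527 0.0819 0.1224] xhead 122.21 tilt [-0.001 -0.001] F [-0.8  0.2 -0.2] gap 4.563230594559115e-06 grip 0.0
 need tool d [0.0002 0.0019 0.0924] rz -0.005 j6 -0.49
[array([148.6935207 , 256.36422626]), array([289.84979257, 294.34678824]), array([180.35869195, 188.58008908])]
[array([220.39903082, 388.6237541 ]), array([344.86207301, 312.10014179]), array([156.49499596, 288.38118384])]
```

View pics/g6.png

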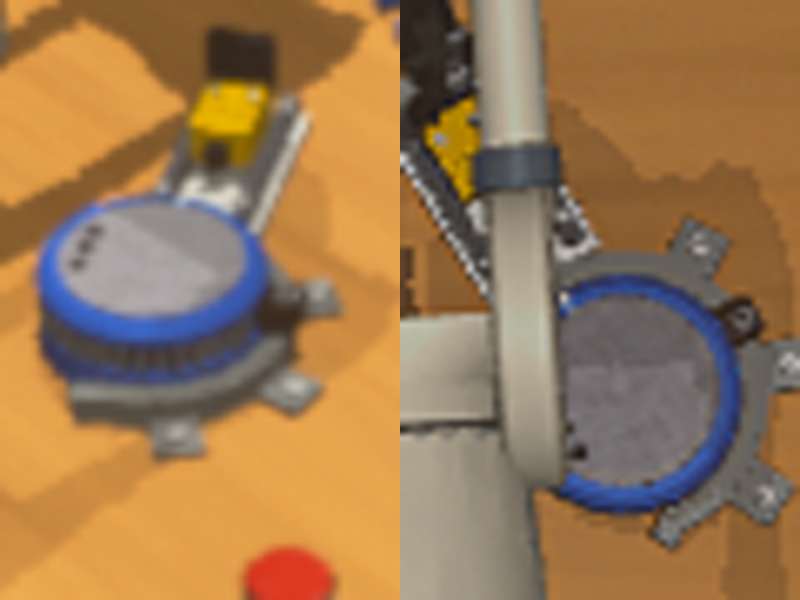

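The lug is at the closed-end mark (top crop 742,318) and the tick faces the head (565,297). The speaker is seated, so I'll push the head home.

{"fn": "hand_motion", "kwargs": {
  "ticks": [
    [0,0.001,0.03,0,0,0,0],
    [0,0,0.03,0,0,0,0],
    [0,0,0.03,0,0,0,0],
    [0,0,0,0,0,0,0],
    [0,-0.008,0,0,0,0,0],
    [0,-0.008,0,0,0,0,0],
    [0,-0.008,0,0,0,0,0],
    [0,-0.008,0,0,0,0,0],
    [0,-0.008,0,0,0,0,0],
    [0,0,0,0,0,0,0]
  ]
}}

```text
t: 18.5
ee_pos: [0.6192, 0.0602, 0.0342]
tool_rot: [1.519, 2.749, -0.0]
wrist_force: [0.4, -1.2, 0.2]
finger_gap: -0.0003
gripper_force: 0.0
```

```bash
python3 -c "
from h import *
s,p,M=tool();print('dist from centre',(p-[.515,-.006,0])@[.843,.537,0],'Ftool',M.T@s['wrist_force'])
to(.654,.083,.03,122.5)"
```

```text
dist from centre 0.1234417907077722 Ftool [-1.22769051 -0.27268743 -0.15312562]
t 18.5 p [0.6192 0.0602 0.0342] xhead 122.14 tilt [ 0. -0.] F [ 0.4 -1.2  0.2] gap -0.0002682471018481967 grip 0.0
 need tool d [0.0008 0.0415 0.0042] rz -0.006 j6 -0.52
```

{"fn": "hand_motion", "kwargs": {
  "ticks": [
    [0,-0.005,0,0,0,0,0],
    [0,-0.004,0,0,0,0,0],
    [0,-0.003,0,0,0,0,0],
    [0,0,0,0,0,0,0]
  ]
}}

```text
t: 18.9
ee_pos: [0.6092, 0.0544, 0.033]
tool_rot: [-1.519, -2.749, 0.001]
wrist_force: [0.8, -1.2, 0.7]
finger_gap: 0.0
gripper_force: 0.3
```

{"fn": "hand_motion", "kwargs": {
  "ticks": [
    [0,-0.002,0,0,0,0,0],
    [0,-0.002,0,0,0,0,0],
    [0,0,0,0,0,0,0]
  ]
}}

```text
t: 19.2
ee_pos: [0.6064, 0.0526, 0.033]
tool_rot: [-1.519, -2.75, -0.001]
wrist_force: [2.9, 2.4, -0.0]
finger_gap: 0.0006
gripper_force: 1.7
```

{"fn": "hand_motion", "kwargs": {
  "ticks": [
    [0,-0.002,0,0,0,0,0],
    [0,0,0,0,0,0,0]
  ]
}}

```text
t: 19.4
ee_pos: [0.6063, 0.0525, 0.0332]
tool_rot: [1.517, 2.748, 0.006]
wrist_force: [9.4, 5.2, -4.1]
finger_gap: -0.0002
gripper_force: 5.6
```

```bash
python3 -c "
from h import *
s,p,M=tool();print('dist from centre',(p-[.515,-.006,0])@[.843,.537,0],'Ftool',M.T@s['wrist_force'])"
```

```text
dist from centre 0.10836862509559898 Ftool [-0.57299886 10.7050562   4.12644291]
```

{"fn": "hand_motion", "kwargs": {
  "ticks": [
    [0,-0.002,0,0,0,0,0],
    [0,-0.001,0,0,0,0,0],
    [0,0,0,0,0,0,0]
  ]
}}

```text
t: 19.7
ee_pos: [0.6062, 0.0525, 0.0334]
tool_rot: [1.514, 2.745, 0.015]
wrist_force: [20.5, 9.6, -10.8]
finger_gap: -0.0002
gripper_force: 11.4
```

```bash
python3 -c "
from h import *
s,p,M=tool();print('dist from centre',(p-[.515,-.006,0])@[.843,.537,0],'Ftool',M.T@s['wrist_force'])"
```

```text
dist from centre 0.10826870800706226 Ftool [-2.81451793 22.34136661 11.00971242]
```

{"fn": "hand_motion", "kwargs": {
  "ticks": [
    [0,0.006,0,0,0,0,0],
    [0,0.02,0,0,0,0,0],
    [0,0.015,0,0,0,0,0],
    [0,0,-0.04,0,0,0,0],
    [0,0,-0.04,0,0,0,0],
    [0,0.04,-0.02,0,0,0,0],
    [0.03,0.03,0,0,0,0,0],
    [0.04,0,0,0,0,0,0],
    [0.04,0,0,0,0,0,0],
    [0,0,0,0,0,0,0]
  ]
}}

```text
t: 20.7
ee_pos: [0.6347, 0.206, 0.1326]
tool_rot: [-1.51, -2.751, 0.002]
wrist_force: [0.9, -0.3, -0.8]
finger_gap: 0.0002
gripper_force: 0.0
```

Run:
```python
from h import *
o=np.zeros((600,800,3),np.uint8)
for n,x0,(u,v) in(("scene",0,(325,240)),("top",400,(318,230))):
    im,K,R,t=cam(n); cv2.imwrite(f"pics/e_{n}.png",im[:,:,::-1])
    o[:600,x0:x0+400]=cv2.resize(im[v-45:v+45,u-30:u+30,::-1],(400,600),interpolation=2)
    for j in(.04,.045): # tab top back edge centre, front of tab
        d=.138-j; print(n,j,[(proj(K,R,t,(.515+.843*k,-.006+.537*k,.06))-(u-30,v-45))*6.667 for k in(d,d-.008)])
cv2.imwrite("pics/g7.png",o)
```

```text
scene 0.04 [array([213.26302203, 143.57675078]), array([208.17368019, 154.26598555])]
scene 0.045 [array([210.08811024, 150.24507422]), array([204.96703022, 161.00096926])]
top 0.04 [array([ 82.45554154, 167.68242357]), array([ 93.62443024, 185.20019231])]
top 0.045 [array([ 89.43482081, 178.62902743]), array([100.61051845, 196.15747561])]
```

View pics/g7.png

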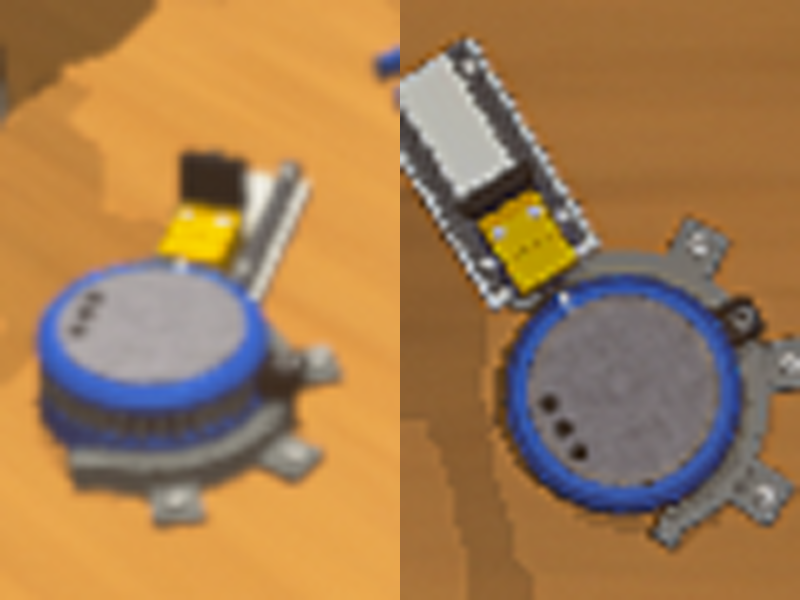

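The head stands against the rim with the tick directly in front of its nose. To tell 45 mm from 40 mm, I'll measure its travel by matching images from before and after.

Run:
```python
from h import *
d=np.load("top.npz");K,R,t=d["K"],d["R"],d["t"]
a=cv2.imread("pics/top0.png");b=cv2.imread("pics/e_top.png")
S=8;up=lambda i:cv2.resize(i,None,fx=S,fy=S,interpolation=cv2.INTER_CUBIC)
u0,v0,w,h=292,200,11,12
T=up(a[v0:v0+h,u0:u0+w]); B=up(b[205:240,290:325]); r=cv2.matchTemplate(B,T,cv2.TM_CCOEFF_NORMED)
_,m,_,l=cv2.minMaxLoc(r); u1,v1=290+l[0]/S,205+l[1]/S; print(m,u1-u0,v1-v0)
for z in(.034,.038):
    p=back(K,R,t,u0+w/2,v0+h/2,z);q=back(K,R,t,u1+w/2,v1+h/2,z);print(z,(q-p)[:2],np.linalg.norm(q-p))
# did the others move?
for n,(x,y,k) in dict(flux=(239,217,13),spool=(241,298,14),grease=(382,273,10),bottle=(435,271,14),phone=(492,256,30)).items():
    T=up(a[y-k:y+k,x-k:x+k]);B=up(b[y-k-4:y+k+4,x-k-4:x+k+4]);_,m,_,l=cv2.minMaxLoc(cv2.matchTemplate(B,T,cv2.TM_CCOEFF_NORMED));print(n,round(m,3),l[0]/S-4,l[1]/S-4)
```

```text
0.9127517938613892 8.875 14.0
0.034 [-0.03656253 -0.02316022] 0.04328064157839268
0.038 [-0.03646262 -0.02309693] 0.04316238353510929
flux 0.685 -0.25 0.125
spool -0.074 4.0 -2.5
grease 0.999 0.0 0.0
bottle 0.993 0.0 0.0
phone 1.0 0.0 0.0
```

Run:
```python
from h import *
S=10;up=lambda i:cv2.resize(i,None,fx=S,fy=S,interpolation=cv2.INTER_CUBIC)
def run(n,box,se,q0,z,k0):
    d=np.load(n+".npz");K,R,t=d["K"],d["R"],d["t"]
    a=cv2.imread(f"pics/{n}0.png");b=cv2.imread(f"pics/e_{n}.png")
    u0,v0,w,h=box
    for m in(cv2.TM_CCOEFF_NORMED,cv2.TM_SQDIFF_NORMED):
        T=up(a[v0:v0+h,u0:u0+w]);x,y,W,H=se;B=up(b[y:y+H,x:x+W]);r=cv2.matchTemplate(B,T,m)
        mn,mx,ln,lx=cv2.minMaxLoc(r);l=lx if m==cv2.TM_CCOEFF_NORMED else ln
        du=np.array([x+l[0]/S-u0,y+l[1]/S-v0])
        P=lambda k:proj(K,R,t,(.515+.843*k,-.006+.537*k,z))
        f=[(j,np.linalg.norm(P(k0-j)-P(k0)-du)) for j in np.arange(.035,.0501,.0005)]
        print(n,du,mx,mn,"best travel",min(f,key=lambda e:e[1]),"pred40",P(k0-.04)-P(k0),"pred45",P(k0-.045)-P(k0))
run("top",(294,202,8,9),(292,207,30,30),0,.036,.115)
run("scene",(325,208,13,20),(312,220,32,45),0,.045,.125)
run("scene",(324,217,12,7),(312,230,32,30),0,.036,.115)
```

```text
top [ 8.8 14.1] 0.8671297430992126 -0.284074604511261 best travel (np.float64(0.04350000000000001), np.float64(0.16826544403305232)) pred40 [ 8.24079293 12.92717871] pred45 [ 9.27367503 14.54744166]
top [ 8.9 14.1] 0.7241909503936768 0.010068385861814022 best travel (np.float64(0.04350000000000001), np.float64(0.07459356780740113)) pred40 [ 8.24079293 12.92717871] pred45 [ 9.27367503 14.54744166]
scene [-4.2 12. ] 0.2633093297481537 -0.4052731692790985 best travel (np.float64(0.05000000000000002), np.float64(2.0488467419738585)) pred40 [-3.73632416  7.96075267] pred45 [-4.21642681  8.98367744]
scene [-4.6 12. ] 0.6348438858985901 0.3008715808391571 best travel (np.float64(0.05000000000000002), np.float64(1.9895112086222821)) pred40 [-3.73632416  7.96075267] pred45 [-4.21642681  8.98367744]
scene [-2.4 23.2] 0.6529331803321838 -0.4789956510066986 best travel (np.float64(0.05000000000000002), np.float64(13.233532311717395)) pred40 [-3.76461907  8.0887825 ] pred45 [-4.24838073  9.12820849]
scene [ 8.  16.7] 1.0 0.17895106971263885 best travel (np.float64(0.05000000000000002), np.float64(14.309836614491276)) pred40 [-3.76461907  8.0887825 ] pred45 [-4.24838073  9.12820849]
```

Run:
```python
from h import *
def soft(im,box,ch):
    x,y,w,h=box; c=im[y:y+h,x:x+w].astype(float);B,G,R=c[...,0],c[...,1],c[...,2]
    W=np.clip(G-B-.25*R-25,0,None)*(G>.68*R) if ch else None
    m=W>0; W=np.where(m,1.0*np.minimum(W,40),0)
    yy,xx=np.mgrid[y:y+h,x:x+w]; return np.array([(W*xx).sum(),(W*yy).sum()])/W.sum(), m.sum(), W.sum()
a=cv2.imread("pics/top0.png");b=cv2.imread("pics/e_top.png")
print(soft(a,(286,195,24,25),1),soft(b,(296,208,24,25),1))
a2=cv2.imread("pics/scene0.png");b2=cv2.imread("pics/e_scene.png")
# subpixel scene shift of tab's upper outline via gradient of dark mask
def dark(im,box):
    x,y,w,h=box;g=im[y:y+h,x:x+w].max(2).astype(float); m=np.clip((130-g)/90,0,1)
    yy,xx=np.mgrid[y:y+h,x:x+w];return np.array([(m*xx).sum(),(m*yy).sum()])/m.sum(),m.sum()
print(dark(a2,(323,206,16,10)),dark(b2,(319,215,16,10)))
print(a2[204:222,331].tolist());print(b2[212:232,327].tolist())
d=np.load("scene.npz");K,R,t=d["K"],d["R"],d["t"]
for j in(0,.04,.045):
    k=.138-j;print(j,proj(K,R,t,(.515+.843*k,-.006+.537*k,.06)),proj(K,R,t,(.515+.843*(k-.008),-.006+.537*(k-.008),.06)))
# upscaled clean view
im=np.zeros((600,800,3),np.uint8)
f=lambda i,x,y:cv2.resize(i[y:y+30,x:x+20],(400,600),interpolation=cv2.INTER_CUBIC)
im[:,:400]=f(a2,320,204);im[:,400:]=f(b2,316,212);cv2.imwrite("pics/g8.png",im)
```

```text
(array([298.07664601, 206.91058848]), np.int64(128), np.float64(4719.75)) (array([306.79332685, 220.98515279]), np.int64(122), np.float64(4630.5))
(array([330.44738407, 212.71462545]), np.float64(37.37777777777777)) (array([326.22164948, 221.36262887]), np.float64(43.111111111111114))
[[72, 157, 225], [71, 157, 226], [73, 159, 228], [76, 161, 229], [73, 154, 222], [62, 125, 181], [47, 67, 91], [38, 49, 64], [33, 46, 62], [31, 45, 61], [29, 44, 60], [32, 46, 62], [29, 53, 73], [5, 103, 137], [0, 169, 220], [11, 191, 235], [0, 203, 245], [0, 206, 247]]
[[73, 158, 225], [72, 156, 224], [72, 157, 225], [72, 157, 225], [71, 151, 218], [69, 123, 172], [57, 75, 96], [42, 51, 66], [34, 44, 59], [30, 42, 58], [30, 43, 58], [30, 42, 57], [31, 44, 60], [28, 60, 81], [19, 120, 156], [69, 190, 232], [116, 219, 246], [0, 212, 248], [0, 209, 248], [0, 205, 246]]
0 [330.69397331 208.75140766] [329.96715047 210.27796654]
0.04 [326.98785391 216.53543584] [326.2244908 218.1387409]
0.045 [326.51164095 217.53563435] [325.74351736 219.14893794]
```

View pics/g8.png

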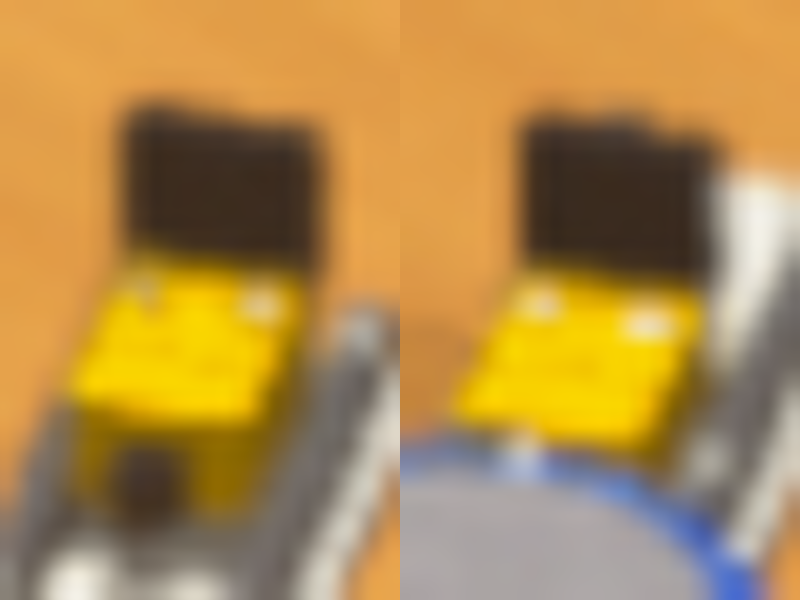

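Run:
```python
from h import *
d=np.load("top.npz");K,R,t=d["K"],d["R"],d["t"]
f=lambda x,y,z:back(K,R,t,288+(x-400)/6.667,185+y/6.667,z)[:2]
lug=f(742,318,.032);dot=f(564,428,.04);tick=f(565,299,.04);cen=f((510+740)/2-3,(275+512)/2-1,.037)
ang=lambda v:np.degrees(np.arctan2(v[1],v[0]))
print("centre",cen,"lug-dot ang",ang(lug-dot)+57.5,"tick dock frame",ang(tick-np.array([.515,-.006]))+57.5-90,np.linalg.norm(tick-np.array([.515,-.006])))
ex=np.array([.537,-.843]);ey=np.array([.843,.537])
for n,p in(("headmid",f(516.5,222,.036)),("tick",tick),("lug",lug),("cen",cen)): 
    v=p-np.array([.515,-.006]);print(n,v@ex,v@ey)
```

```text
centre [ 0.51379634 -0.00659778] lug-dot ang -0.09013915521134663 tick dock frame -0.7961322537307041 0.040740158256976626
headmid 0.0009454816409870531 0.07660214405011918
tick 0.0005640678064807239 0.04071624291983846
lug 0.05477334924994055 -0.001342711574532869
cen -0.00014244003390617938 -0.0013356969389303071
```

{"fn": "hand_motion", "kwargs": {
  "ticks": [
    [0,0,-0.03,0,0,0,0],
    [0.02,0.02,-0.02,0,0,0,0],
    [0.04,0,0,0,0,0,0],
    [0.04,0,0,0,0,0,0],
    [0.04,0,0,0,0,0,0],
    [0.04,0,0,0,0,0,0],
    [0.04,0,0,0,0,0,0],
    [0,0,0,0,0,0,0]
  ]
}}

```text
t: 21.6
ee_pos: [0.5352, 0.4015, 0.183]
tool_rot: [-1.513, -2.751, 0.0]
wrist_force: [-0.7, -0.4, 0.8]
finger_gap: -0.0003
gripper_force: 0.0
```

Run:
```python
from h import *
S=8;up=lambda i:cv2.resize(i,None,fx=S,fy=S,interpolation=cv2.INTER_CUBIC)
for n,o in(("top",dict(flux=(239,217,11),spool=(241,298,13))),("scene",dict(spool=(231,238,14),flux=(288,208,11)))):
    a=cv2.imread(f"pics/{n}0.png");b=cam(n)[0][:,:,::-1];cv2.imwrite(f"pics/f_{n}.png",b)
    for k,(x,y,r) in o.items():
        T=up(a[y-r:y+r,x-r:x+r]);B=up(b[y-r-4:y+r+4,x-r-4:x+r+4]);_,m,_,l=cv2.minMaxLoc(cv2.matchTemplate(B,T,3+2));print(n,k,round(m,3),l[0]/S-4,l[1]/S-4)
s=arm.state();print(s["t"],s["ee_pos"],s["wrist_force"])
```

```text
top flux 0.999 0.0 0.0
top spool 0.984 0.0 0.0
scene spool 0.957 0.125 0.0
scene flux 1.0 0.0 0.0
21.7 [0.53765628 0.39816045 0.18299196] [ 0.70220392 -0.12725415 -0.02216375]
```

Nothing else was moved, so I'm handing the job in.

{"fn": "hand_motion", "kwargs": {
  "ticks": [
    [0,0,0,0,0,0,0],
    [0,0,0,0,0,0,0],
    [0,0,0,0,0,0,0]
  ]
}}

```text
t: 22.0
ee_pos: [0.5382, 0.3975, 0.1833]
tool_rot: [1.522, 2.748, -0.0]
wrist_force: [-0.3, 0.5, 0.0]
finger_gap: 0.0006
gripper_force: 0.0
```

```bash
python3 -c "
from workcell import arm
print(arm.sign_off())"
```

```text
the job is handed in; nothing more can be done
None
```

I handed the job in at 22 s: the speaker is seated in the cradle with its port within about 1° of the contact head. The head was pushed to a firm stop; image and finger estimates of its travel ran from 43 to 45 mm, so I take it as home (45 mm) but couldn't confirm that exactly. The jars, spool, bottle and phone showed no movement in the before-and-after images.

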